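# Roll-check two shafts and reject the out-of-round one

### The job

Check the two steel shafts on the sprung inspection plate for roundness: with the hand pad, press gently on one shaft after the other and roll each across the plate, under the pad, until it drops into the trough at the plate's far edge (keep the pressure light, yield when a shaft lifts the pad, and never press harder than 18 N). One of them is out of round and lifts the pad as it rolls: lay that one in the tray, leave the true one lying in the trough, and set the pad down flat on the bare worktop; leave the other things on the bench alone.

Things in the scene. Friction and masses are not known exactly. Their poses are not given: they have to be found in the camera images.
- bed: Inspection bed, 160 x 250 mm, 36 mm high, fixed to the worktop. Origin: centre of its underside; +x from the starting side towards the trough, z up. A dark base carries an aluminium plate on springs, which can only sink straight down, at most 6 mm: it starts to sink at about 7 N and takes about 7 N more per mm. Two lanes along x, centred at y = +65 and -65 mm, one shaft in each.
- plate_top (a point): Point on the flat rolling surface, 36 mm above the bed's origin, midway between the lanes, at bed x = -35 mm, where the shafts start (within 5 mm). The rolling surface runs from bed x = -85 to +22 mm. Two low pins per lane at bed x = -78 mm stand 7 mm above it.
- trough (a point): Point on the trough's floor, midway between the lanes, at bed x = +30 mm. At bed x = +22 mm the rolling surface steps down by 2 mm to the trough's floor, which runs on to the plate's edge at x = +75 mm. A shaft in the trough lies between the step and the stop pins, its axis at bed x = 28 to 35 mm.
- stop_pins (a point): Point at bed x = +48 mm, midway between the lanes, level with the tops of the stop pins. Per lane two steel pins, 8 mm thick, at this x, 35 mm to either side of the lane's centre; their tops are 10 mm above the rolling surface. Between the two pins of a lane the way is free for fingers.
- shaft_a: Steel shaft, 90 mm long, 18 mm thick, 0.13 to 0.2 kg, across one lane. Origin: its middle; y runs along it, x and z turn as it rolls. One of the two shafts (either, not told here) is out of round: an oval of 18 x 22 mm that lies on its flat side at first, 18 mm high, and stands 4 mm higher after a quarter turn, low again after a half turn, and so on. The other is round.
- shaft_b: The other steel shaft, of the same look, length and mass, in the other lane; same axes. Either of the two may be the oval one.
- pad: Grey hand pad with a flat rubber face below: base 110 x 70 mm, 13 mm thick; 0.18 to 0.29 kg. Origin: centre of its underside; x along the 110 mm. An upright grip rib stands on its middle: 14 mm thick (along x), 60 mm wide (along y), up to 52 mm above the origin; pinch it across its thickness. It starts on the worktop on one side of the bed.
- tray: Open white tray for rejects, fixed, 120 x 140 mm outside, 28 mm high, wall and floor 4 mm. Origin: centre of its underside; y along the 140 mm. It stands on the other side of the bed from the pad.
- timer: Flat white lab timer, 62 x 62 x 18 mm, bystander on the worktop behind the bed. Origin: centre of its underside.
- tape: Roll of tape lying flat, 66 mm across, 18 mm high, bystander. Origin: centre of its underside.
- weight: Brass calibration weight, 29 mm across, 50 mm high, bystander. Origin: centre of its underside.
- vial: Small glass vial with screw cap, 21 mm across, 50 mm high, bystander. Origin: centre of its underside.
Things that resemble listed ones, but are neither listed nor needed, are in the scene too. There is more than one size of the tray; the one meant has the size given above.

How it is judged:
By the outcome, as a careful person would: the job done as asked, in the order asked, and still so for the second after the job is handed in, with the robot touching nothing.
It also fails if it takes over 72 s, if anything falls off the work surface, if the arm or the gripper's body presses on something with over 40 N, if the wrist force passes 120 N, or if a joint passes its speed limit or range.

### The arm

A 6-joint arm with a two-finger parallel gripper is mounted at the origin on a cart in front of the work surface, level with it; the furniture and walls round the work are solid. World frame = base frame: x ahead of the robot, y to its left, z up, the work surface at z = 0. Lengths are in m, angles in rad, forces in N, time in s.
With the tool pointing down it reaches from about 0.35 to 0.925 m from the base axis. Payload 6.4 kg.
Tool frame: the origin (TCP) lies midway between the tips of the shut fingers; the grasp point (between the pads) lies 19 mm behind it; z points along the fingers, y is the line along which they close (so a half turn about z gives the same grasp; the last joint's range is limited). The gripper opens to 94 mm and grips with 3 to 60 N. Pads are 16 mm wide; open, the fingers measure 119 mm over their backs; the gripper's body (75 mm by 177 mm) begins 78 mm behind the grasp point.
Start: joints at [1.084, 0.245, 1.558, -0, 1.339, -0.174], TCP at [0.2, 0.618, 0.205] pointing down, gripper open.
Joint ranges: [-3.13, 3.13], [-1.02, 2.26], [0.13, 2.54], [-0.95, 4.09], [0.21, 2.88], [-2.74, 2.74]. Speed limits (rad/s): [2.57, 2.57, 3.14, 3.14, 3.14, 3.14].

### API

Orientations are given as a unit quaternion [x, y, z, w].
In Python, from plant import monitor, cams, ctrl gives the robot as it stands.
- The arm moves only by the tool servo_tool, never from a script. Its argument "moves" is a list of rows, each an object with "gripper": the opening, from 0 (shut) to 1 (fully open); "offset": the shift along the world's x, y, z in cm, a list of three; "turn": the turn about the world's z in degrees. A call has 1 to 5 rows; each row is the pose to reach, as a shift and turn from the pose commanded when the call began; what a row does not reach only later rows make up. A row lasts 1/10 s, in which the tool goes at most 50 mm and 8.59 degrees, less where a joint would pass 70% of its speed; a pose out of reach is approached as far as the arm can. A call with a gripper value outside its range is refused whole. The fingers move at their own pace and stop on an object; the grip force is fixed at half the most. Time passes only in rows, so rows that repeat a pose let the fingers close. It gives the time, the measured TCP pose, the force, the opening and the grip force at its end, in the units of the state.
- monitor.get_state(): the state, without advancing time (a new reading comes with each control period).
- cams.camera(name): name is "scene" or "top" or "wrist"; returns a dict with "image" (420x560x3 uint8, red, green, blue), "mtx" (3x3 intrinsics, pixels), "rvec" (rotation vector, rad) and "tvec" (3), from world to camera coordinates, as OpenCV has them; the wrist camera has in their place "hand_eye" (4x4, takes a point from camera to tool coordinates, whose origin is the TCP and whose axes are the flange's). Camera axes: x right, y down, z forward; pixel columns grow to the right and rows downward; lengths in m; the calibration is good to about 2 mm. A picture is of the moment at which its call begins: read the wrist's pose just before it. There is no depth.
- ctrl.hand_in(): hands the job in; it is judged then, once.
The state is a dict: "t": time; "joints": joint angles; "dq": joint speeds; "joint_efforts": joint torques, N m; "tool_pos": TCP position; "ee_rot": TCP orientation; "ft_force": force on the tool from outside, world axes, zero at the start; "ft_torque": the same for the moment, N m; "width": opening from 0.0 (shut) to 1.0 (fully open); "grip_force": force on a finger pad.
Only numpy, scipy, OpenCV 4.12 (cv2) and the standard library are available. Lean on these libraries where they do the work, as an engineer would, in place of code of your own. Each camera call takes 0.05 s, during which the arm holds its last target. There are 200 camera calls.

## Working session

There is one attempt and no reset: what is moved stays moved. The work goes in short steps, Python scripts to look and compute and a tool call to move; the robot and the scene stay as the last step left them, time stands still between calls to the robot, and variables do not carry over. Pictures are saved under pics/ and viewed, at most 12 in all, crops included, and the job is handed in when it is done.

Besides the shell and the picture viewer there is one more tool, called after "Request:" by a JSON object that holds its "name" and its "arguments". servo_tool: Moves the arm, as the interface text tells. Its arguments: {"type":"object","properties":{"moves":{"type":"array","items":{"type":"object","properties":{"gripper":{"type":"number"},"offset":{"type":"array","items":{"type":"number"}},"turn":{"type":"number"}}}}},"required":["moves"]}

```bash
mkdir -p pics; cat > h.py <<'E'
import numpy as np, cv2
from plant import monitor, cams, ctrl
from scipy.spatial.transform import Rotation as R
def grab(n,f=None):
    s=monitor.get_state(); c=cams.camera(n); c['s']=s
    if f: cv2.imwrite('pics/'+f,c['image'][:,:,::-1])
    if 'hand_eye' in c:
        T=np.eye(4);T[:3,:3]=R.from_quat(s['ee_rot']).as_matrix();T[:3,3]=s['tool_pos']
        W=T@c['hand_eye']; c['Rw']=W[:3,:3]; c['o']=W[:3,3]
    else:
        Rm=cv2.Rodrigues(np.array(c['rvec'],float))[0]; c['Rw']=Rm.T; c['o']=-Rm.T@np.array(c['tvec'],float).ravel()
    return c
def ray(c,u,v,z):
    d=c['Rw']@np.linalg.inv(np.array(c['mtx']))@np.array([u,v,1.]); return c['o']+d*(z-c['o'][2])/d[2]
def proj(c,p):
    q=np.array(c['mtx'])@(c['Rw'].T@(np.array(p)-c['o'])); return q[:2]/q[2]
E
python3 - <<'E'
from h import *
a=grab('top','top0.png');b=grab('scene','scene0.png')
for c in(a,b):print(c['o'],np.array(c['mtx']).round(1).tolist())
print(a['s'])
E
```

```text
[0.41933687 0.14447634 1.28454015] [[449.6, 0.0, 286.2], [0.0, 449.6, 206.7], [0.0, 0.0, 1.0]]
[ 0.18228156 -0.59382766  0.89582856] [[434.0, 0.0, 281.1], [0.0, 434.0, 204.2], [0.0, 0.0, 1.0]]
{'t': 0.0, 'joints': array([ 1.08392980e+00,  2.45803399e-01,  1.55899896e+00,  2.18849637e-05,
        1.33870962e+00, -1.74100375e-01]), 'dq': array([ 4.23712057e-04,  7.86340018e-04, -1.45108149e-03, -9.79014942e-05,
        1.54421048e-03, -4.36613852e-04]), 'joint_efforts': array([ 1.04808638e-03, -4.15829408e+01, -3.14607561e+01,  6.85811508e-02,
        3.32126592e-02, -1.26394189e-04]), 'tool_pos': array([0.19970327, 0.61793078, 0.20436029]), 'ee_rot': array([ 1.55748869e-01,  9.87796218e-01, -9.04279617e-04, -3.21482579e-04]), 'ft_force': array([-0.7934981 , -0.50360557,  0.22901581]), 'ft_torque': array([0.01887852, 0.01557748, 0.01423221]), 'grip_force': 0.0, 'width': 0.9975786946172489}
```

View pics/top0.png

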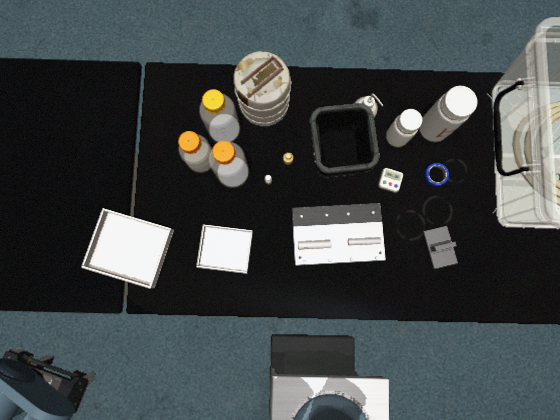

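View pics/scene0.png

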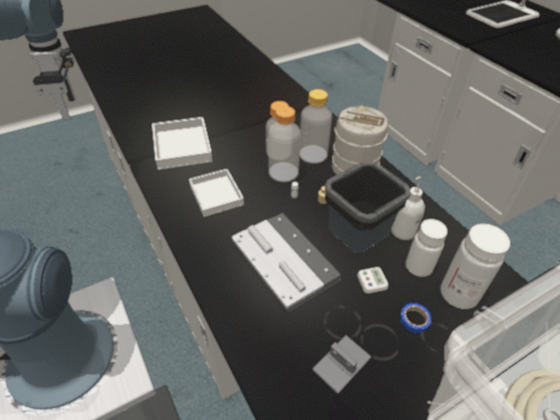

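The top view shows the bed at (339,234), with the shafts on it at (314,244) and (365,241), and the pad at (440,246). There are two white trays: a small one at (225,249) and a large one at (128,248). Next I'll measure them and enlarge the crop.

```bash
python3 - <<'E'
from h import *
c=grab('top');im=c['image'];g=cv2.cvtColor(im,cv2.COLOR_RGB2GRAY)
def rect(mask,box,z,name,off=1):
    x0,y0,x1,y1=box; m=np.zeros_like(mask);m[y0:y1,x0:x1]=mask[y0:y1,x0:x1]
    cn=max(cv2.findContours(m.astype(np.uint8),0,2)[0],key=cv2.contourArea)
    b=cv2.boxPoints(cv2.minAreaRect(cn))
    w=np.array([ray(c,u,v,z)[:2] for u,v in b]);e=[w[1]-w[0],w[2]-w[1]]
    print(name,b.round(1).tolist(),'ctr',w.mean(0).round(4),[ (round(np.linalg.norm(k)*1e3,1),round(np.degrees(np.arctan2(k[1],k[0])),1)) for k in e])
br=(g>120)
rect(br,(185,215,265,285),.028,'small tray')
rect(br,(75,200,180,295),.028,'big tray')
rect(g>90,(285,200,392,270),.036,'plate bright')
rect(g>35,(285,200,392,270),.036,'plate all')
rect(g>70,(418,215,470,275),.013,'pad')
rect(g>120,(375,165,406,195),.018,'timer')
cv2.imwrite('pics/c0.png',cv2.resize(im[195:285,190:480],None,fx=2.7,fy=2.7,interpolation=cv2.INTER_CUBIC)[:,:,::-1])
E
```

```text
small tray [[195.89999389648438, 267.0], [201.3000030517578, 223.5], [252.10000610351562, 229.89999389648438], [246.6999969482422, 273.29998779296875]] ctr [0.493  0.3058] [(np.float64(121.4), np.float64(-3.9)), (np.float64(143.8), np.float64(-95.6))]
big tray [[80.5999984741211, 267.20001220703125], [99.19999694824219, 206.1999969482422], [170.60000610351562, 227.89999389648438], [152.0, 288.8999938964844]] ctr [0.4886 0.5789] [(np.float64(175.0), np.float64(-11.8)), (np.float64(211.8), np.float64(-105.3))]
plate bright [[291.20001220703125, 207.6999969482422], [382.0, 202.5], [385.20001220703125, 260.1000061035156], [294.3999938964844, 265.20001220703125]] ctr [ 0.5418 -0.0113] [(np.float64(256.7), np.float64(-85.1)), (np.float64(161.3), np.float64(-177.2))]
plate all [[291.0, 207.1999969482422], [382.0, 202.10000610351562], [385.29998779296875, 260.29998779296875], [294.29998779296875, 265.3999938964844]] ctr [ 0.5422 -0.0111] [(np.float64(257.4), np.float64(-85.1)), (np.float64(163.2), np.float64(-177.2))]
pad [[423.20001220703125, 231.10000610351562], [449.79998779296875, 223.5], [460.70001220703125, 261.5], [434.0, 269.1000061035156]] ctr [ 0.5163 -0.3086] [(np.float64(80.6), np.float64(-72.7)), (np.float64(110.7), np.float64(-165.6))]
timer [[377.79998779296875, 186.10000610351562], [383.6000061035156, 166.6999969482422], [403.6000061035156, 172.6999969482422], [397.79998779296875, 192.10000610351562]] ctr [ 0.7046 -0.1636] [(np.float64(60.5), np.float64(-16.6)), (np.float64(60.1), np.float64(-105.6))]
```

View pics/c0.png

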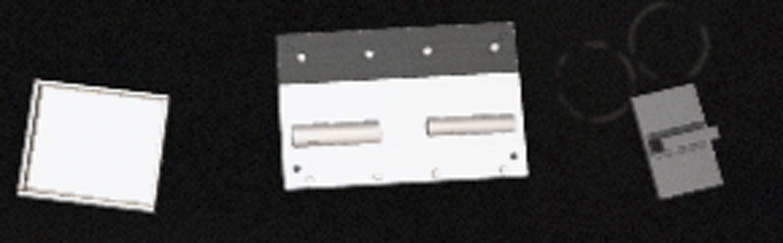

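The small tray measures 121 x 144 mm, which fits the 120 x 140 mm tray I was given. The other is 175 x 212 mm, a decoy. I'll go to the pad now and look from near.

Request:
{"name": "servo_tool", "arguments": {"moves": [{"gripper":1,"offset":[2,-4,1],"turn":-8},{"gripper":1,"offset":[4,-8,2],"turn":-16},{"gripper":1,"offset":[6,-12,3],"turn":-24},{"gripper":1,"offset":[8,-16,4],"turn":-32},{"gripper":1,"offset":[10,-20,5],"turn":-40}]}}

```text
t: 0.65
tool_pos: [0.3003, 0.4167, 0.2555]
ee_rot: [0.487, 0.874, -0.0, 0.0]
ft_force: [1.5, 0.0, 0.1]
width: 1.002
grip_force: 0.0
```

Request:
{"name": "servo_tool", "arguments": {"moves": [{"gripper":1,"offset":[2,-4.5,0],"turn":-8},{"gripper":1,"offset":[4,-9,0],"turn":-16},{"gripper":1,"offset":[6,-13.5,0],"turn":-17},{"gripper":1,"offset":[8,-18,0],"turn":-17},{"gripper":1,"offset":[10,-22.5,0],"turn":-17}]}}

```text
t: 1.15
tool_pos: [0.4002, 0.1916, 0.2554]
ee_rot: [0.608, 0.794, 0.0, 0.0]
ft_force: [0.9, 0.5, -0.2]
width: 0.998
grip_force: 0.0
```

Request:
{"name": "servo_tool", "arguments": {"moves": [{"gripper":1,"offset":[1.5,-4.7,0],"turn":0},{"gripper":1,"offset":[3,-9.4,0],"turn":0},{"gripper":1,"offset":[4.5,-14.1,0],"turn":0},{"gripper":1,"offset":[6,-18.8,0],"turn":0},{"gripper":1,"offset":[7,-21,0],"turn":0}]}}

```text
t: 1.65
tool_pos: [0.4703, -0.0198, 0.2553]
ee_rot: [0.61, 0.793, -0.0, 0.0]
ft_force: [-0.3, 1.2, -0.3]
width: 0.998
grip_force: 0.0
```

```bash
python3 - <<'E'
from h import *
c=grab('wrist','w_bed.png'); np.savez('wbed.npz',Rw=c['Rw'],o=c['o'],mtx=c['mtx'],image=c['image']); print(c['o'],c['Rw'].round(2))
E
```

```text
[0.4499576  0.05584004 0.43558543] [[ 0.97  0.25  0.07]
 [ 0.26 -0.93 -0.26]
 [-0.    0.27 -0.96]]
```

Request:
{"name": "servo_tool", "arguments": {"moves": [{"gripper":1,"offset":[0,-4.8,0],"turn":0},{"gripper":1,"offset":[0,-9.6,0],"turn":0},{"gripper":1,"offset":[0,-14.4,0],"turn":0},{"gripper":1,"offset":[0,-19,0],"turn":0},{"gripper":1,"offset":[0,-24,0],"turn":0}]}}

```text
t: 2.2
tool_pos: [0.4698, -0.2575, 0.2553]
ee_rot: [0.608, 0.794, 0.0, -0.0]
ft_force: [0.9, -0.2, 0.4]
width: 0.999
grip_force: 0.0
```

```bash
python3 - <<'E'
from h import *
c=grab('wrist'); np.savez('wpad.npz',Rw=c['Rw'],o=c['o'],mtx=c['mtx'],image=c['image']); print(c['o'],c['s']['tool_pos'])
cv2.imwrite('pics/w2.png',np.hstack([np.load('wbed.npz')['image'],c['image']])[:,:,::-1][::1,:][:, :])
i=cv2.imread('pics/w2.png');cv2.imwrite('pics/w2.png',cv2.resize(i,(800,300),interpolation=cv2.INTER_AREA))
E
```

```text
[ 0.44903594 -0.18205509  0.43570039] [ 0.46975672 -0.2574591   0.25532232]
```

View pics/w2.png

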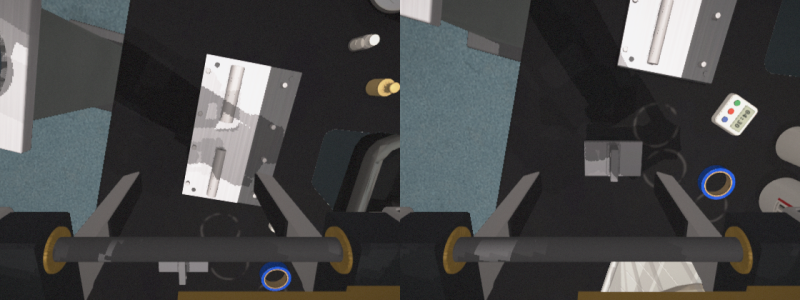

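Left is the bed from the wrist, with its corners at about (206,54), (301,73), (275,205) and (183,195) at 0.71 scale. Right is the pad at (613,160), with its rib along the closing-normal direction. Next I'll get numbers.

```bash
cat >> h.py <<'E'
def rect(c,mask,box,z,name):
    x0,y0,x1,y1=box; m=np.zeros(mask.shape,np.uint8);m[y0:y1,x0:x1]=mask[y0:y1,x0:x1]
    cn=max(cv2.findContours(m,0,1)[0],key=cv2.contourArea).reshape(-1,2)
    w=np.array([ray(c,u,v,z)[:2] for u,v in cn],np.float32)
    r=cv2.minAreaRect(w*1000); b=cv2.boxPoints(r)
    e=[b[1]-b[0],b[2]-b[1]]
    print(name,'ctr',np.round(r[0],1),[(round(float(np.linalg.norm(k)),1),round(float(np.degrees(np.arctan2(k[1],k[0]))),1)) for k in e]); return r
E
python3 - <<'E'
from h import *
b=dict(np.load('wbed.npz'));p=dict(np.load('wpad.npz'))
g=lambda c:cv2.GaussianBlur(cv2.cvtColor(c['image'],cv2.COLOR_RGB2GRAY),(3,3),0)
for t in(40,50,60):
    rect(p,g(p)>t,(245,185,345,265),.013,'pad%d'%t)
    rect(b,g(b)>t,(235,60,440,300),.036,'bed%d'%t)
o=[]
for c,bx in((b,(235,60,440,300)),(p,(245,185,345,265))):
    i=cv2.resize(c['image'][bx[1]:bx[3],bx[0]:bx[2]],None,fx=2.4 if c is b else 4,fy=2.4 if c is b else 4);o.append(i)
h=max(i.shape[0] for i in o);o=[cv2.copyMakeBorder(i,0,h-i.shape[0],0,0,0) for i in o];i=np.hstack(o)[:600,:800]
i=np.clip(i.astype(float)*1.3+20,0,255).astype(np.uint8)
cv2.imwrite('pics/z.png',i[:,:,::-1]);print([k.shape for k in o])
E
```

```text
pad40 ctr [ 519.4 -312.6] [(86.8, -74.9), (122.3, 15.1)]
bed40 ctr [581.4 -13.6] [(259.4, -85.4), (242.8, 4.6)]
pad50 ctr [ 514.7 -313.8] [(83.9, -74.9), (111.4, 15.1)]
bed50 ctr [580.8 -13.7] [(259.2, -85.4), (241.2, 4.6)]
pad60 ctr [ 514.8 -313.2] [(82.0, -75.8), (109.6, 14.2)]
bed60 ctr [580.9 -13.7] [(258.7, -85.4), (241.0, 4.6)]
[(576, 492, 3), (576, 400, 3)]
```

View pics/z.png

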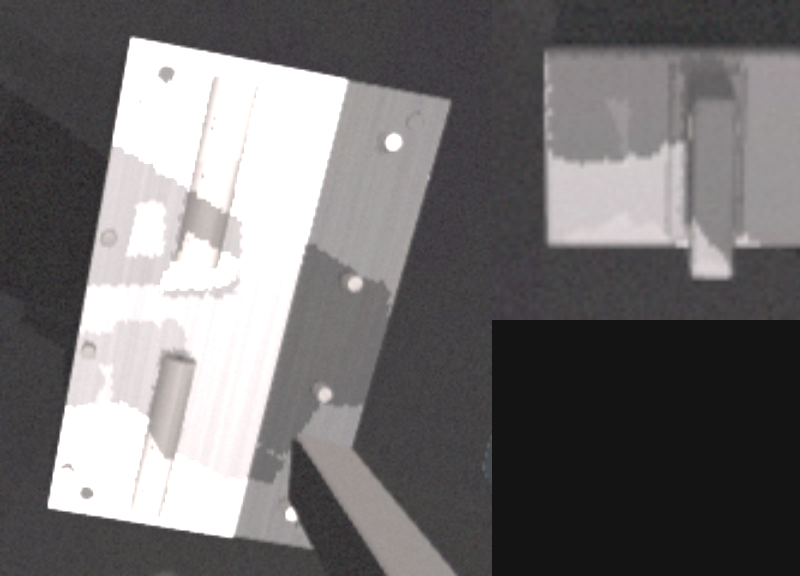

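The enlarged crop shows the bed corners at (131,37), (450,100) and (49,508), the stop pins at (394,142), (355,283), (324,394) and (291,513), and the step line from (347,78) to (235,537). The rib top runs from (714,97) to (712,278).

```bash
python3 - <<'E'
from h import *
b=dict(np.load('wbed.npz'));p=dict(np.load('wpad.npz'))
B=lambda u,v,z:ray(b,235+u/2.4,60+v/2.4,z)[:2]*1000
P=lambda u,v,z:ray(p,245+(u-492)/4,185+v/4,z)[:2]*1000
for n,q in dict(TL=(131,37,.036),TR=(450,100,.036),BL=(49,508,.036),st1=(347,78,.036),st2=(235,537,.036),p1=(394,142,.046),p2=(355,283,.046),p3=(324,394,.046),p4=(291,513,.046),Ua=(236,80,.045),Ub=(198,268,.045),La=(178,362,.050),Lb=(147,517,.045)).items(): print(n,B(*q).round(1))
for n,q in dict(c1=(545,48,.013),c2=(547,244,.013),ra=(714,97,.052),rb=(712,278,.052)).items(): print(n,P(*q).round(1))
tl,tr,bl=B(131,37,.036),B(450,100,.036),B(49,508,.036)
print('ctr',(tr+bl)/2,np.linalg.norm(tr-tl),np.linalg.norm(bl-tl),np.degrees(np.arctan2(*(tr-tl)[::-1])),np.degrees(np.arctan2(*(bl-tl)[::-1]))+90)
E
```

```text
TL [452.4 104.2]
TR [610.2 116.4]
BL [ 473.6 -145.7]
st1 [558.3 113.1]
st2 [ 580.3 -136.2]
p1 [587.3  90. ]
p2 [592.7  20.4]
p3 [597.1 -39.6]
p4 [ 602.4 -109.4]
Ua [505.4  97.5]
Ub [513.9   7.2]
La [517.2 -41.4]
Lb [ 526.7 -132.6]
c1 [ 452.1 -287.2]
c2 [ 470.  -355.2]
ra [ 505.6 -279. ]
rb [ 521.8 -336.8]
ctr [541.90211119 -14.62435975] 158.24101968376903 250.72449137970028 4.44227341285079 4.850747151904585
```

Request:
{"name": "servo_tool", "arguments": {"moves": [{"gripper":1,"offset":[2,-2.5,-3],"turn":0},{"gripper":1,"offset":[4.4,-5,-7],"turn":0},{"gripper":0.7,"offset":[4.4,-5,-11.5],"turn":0},{"gripper":0.5,"offset":[4.4,-5,-16],"turn":0},{"gripper":0.5,"offset":[4.4,-5,-19],"turn":0}]}}

```text
t: 2.75
tool_pos: [0.5125, -0.3045, 0.0614]
ee_rot: [0.608, 0.794, 0.0, -0.003]
ft_force: [-0.5, -0.2, -0.0]
width: 0.783
grip_force: 0.0
```

Request:
{"name": "servo_tool", "arguments": {"moves": [{"gripper":0.5,"offset":[0,0,-3],"turn":0},{"gripper":0.5,"offset":[0,0,-4.7],"turn":0},{"gripper":0.3,"offset":[0,0,-4.7],"turn":0},{"gripper":0,"offset":[0,0,-4.7],"turn":0},{"gripper":0,"offset":[0,0,-4.7],"turn":0}]}}

```text
t: 3.25
tool_pos: [0.5153, -0.3074, 0.0205]
ee_rot: [0.608, 0.794, -0.0, 0.002]
ft_force: [-0.4, -0.1, 0.8]
width: 0.354
grip_force: 0.0
```

Request:
{"name": "servo_tool", "arguments": {"moves": [{"gripper":0,"offset":[0,0,0],"turn":0},{"gripper":0,"offset":[0,0,0],"turn":0},{"gripper":0,"offset":[0,0,0],"turn":0}]}}

```text
t: 3.55
tool_pos: [0.5144, -0.307, 0.0195]
ee_rot: [0.608, 0.794, -0.0, 0.001]
ft_force: [-0.9, 1.0, 2.9]
width: 0.147
grip_force: 30.0
```

Request:
{"name": "servo_tool", "arguments": {"moves": [{"gripper":0,"offset":[0,0,3],"turn":0},{"gripper":0,"offset":[0,0,7],"turn":0},{"gripper":0,"offset":[0,1,10],"turn":-3},{"gripper":0,"offset":[0,4,10],"turn":-6},{"gripper":0,"offset":[0,8,10],"turn":-10.4}]}}

```text
t: 4.05
tool_pos: [0.5144, -0.2271, 0.1197]
ee_rot: [0.68, 0.734, 0.0, 0.001]
ft_force: [0.5, 0.7, -2.9]
width: 0.147
grip_force: 30.0
```

Request:
{"name": "servo_tool", "arguments": {"moves": [{"gripper":0,"offset":[0,4,0],"turn":0},{"gripper":0,"offset":[-1,8,0],"turn":0},{"gripper":0,"offset":[-2,12,0],"turn":0},{"gripper":0,"offset":[-2,14.1,0],"turn":0},{"gripper":0,"offset":[-2,14.1,0],"turn":0}]}}

```text
t: 4.55
tool_pos: [0.4929, -0.0829, 0.1177]
ee_rot: [0.676, 0.737, -0.0, -0.001]
ft_force: [1.2, 0.1, -2.4]
width: 0.15
grip_force: 30.0
```

Request:
{"name": "servo_tool", "arguments": {"moves": [{"gripper":0,"offset":[0,0,-1],"turn":0},{"gripper":0,"offset":[0,0,-2],"turn":0},{"gripper":0,"offset":[0,0,-2],"turn":0},{"gripper":0,"offset":[0,0,-2],"turn":0}]}}

```text
t: 4.95
tool_pos: [0.4936, -0.0862, 0.0976]
ee_rot: [0.678, 0.735, -0.0, -0.001]
ft_force: [-0.3, 0.3, -2.6]
width: 0.146
grip_force: 30.0
```

```bash
cat > st.py <<'E'
from h import *
S=[]
for i in range(3):
    c=grab('wrist'); S.append(np.r_[c['s']['ft_force'],c['s']['tool_pos']*1000])
print(np.mean(S,0).round(2)); o=np.array([547.3,-14.1]); a=np.radians(4.7)
d=np.mean(S,0)[3:5]-o; print('bed',round(d@[np.cos(a),np.sin(a)],1),round(d@[-np.sin(a),np.cos(a)],1))
cv2.imwrite('pics/last.png',c['image'][:,:,::-1])
E
python3 st.py
```

```text
[ 3.2000e-01  1.0000e-01 -2.4600e+00  4.9392e+02 -8.6180e+01  9.8070e+01]
bed -59.1 -67.5
```

Request:
{"name": "servo_tool", "arguments": {"moves": [{"gripper":0,"offset":[0,0,-1],"turn":0},{"gripper":0,"offset":[0,0,-2],"turn":0},{"gripper":0,"offset":[0,0,-2.3],"turn":0},{"gripper":0,"offset":[0,0,-2.3],"turn":0}]}}

```text
t: 5.5
tool_pos: [0.4933, -0.0852, 0.0744]
ee_rot: [0.678, 0.735, -0.0, -0.001]
ft_force: [-0.1, -0.3, -3.3]
width: 0.146
grip_force: 30.0
```

Request:
{"name": "servo_tool", "arguments": {"moves": [{"gripper":0,"offset":[0,0,-0.05],"turn":0},{"gripper":0,"offset":[0,0,-0.1],"turn":0},{"gripper":0,"offset":[0,0,-0.1],"turn":0}]}}

```text
t: 5.8
tool_pos: [0.4942, -0.0856, 0.0747]
ee_rot: [0.678, 0.735, 0.0, 0.0]
ft_force: [-0.6, -0.2, -3.8]
width: 0.147
grip_force: 30.0
```

Request:
{"name": "servo_tool", "arguments": {"moves": [{"gripper":0,"offset":[0,0,-0.05],"turn":0},{"gripper":0,"offset":[0,0,-0.05],"turn":0}]}}

```text
t: 6.0
tool_pos: [0.4941, -0.0855, 0.074]
ee_rot: [0.678, 0.735, 0.0, 0.0]
ft_force: [-0.0, -0.1, -1.5]
width: 0.144
grip_force: 30.0
```

Request:
{"name": "servo_tool", "arguments": {"moves": [{"gripper":0,"offset":[0,0,-0.05],"turn":0},{"gripper":0,"offset":[0,0,-0.05],"turn":0}]}}

```text
t: 6.2
tool_pos: [0.494, -0.0856, 0.0735]
ee_rot: [0.678, 0.735, 0.0, 0.0]
ft_force: [-0.3, -0.4, -2.2]
width: 0.145
grip_force: 30.0
```

Request:
{"name": "servo_tool", "arguments": {"moves": [{"gripper":0,"offset":[0,0,-0.04],"turn":0},{"gripper":0,"offset":[0,0,-0.04],"turn":0}]}}

```text
t: 6.4
tool_pos: [0.4944, -0.0855, 0.0734]
ee_rot: [0.678, 0.735, 0.0, 0.0]
ft_force: [0.5, -0.1, -0.4]
width: 0.144
grip_force: 30.0
```

Request:
{"name": "servo_tool", "arguments": {"moves": [{"gripper":0,"offset":[0,0,-0.04],"turn":0},{"gripper":0,"offset":[0,0,-0.04],"turn":0}]}}

```text
t: 6.6
tool_pos: [0.4945, -0.0856, 0.0732]
ee_rot: [0.678, 0.735, 0.0, 0.0]
ft_force: [0.4, 1.4, 1.8]
width: 0.148
grip_force: 30.0
```

Request:
{"name": "servo_tool", "arguments": {"moves": [{"gripper":0,"offset":[0,0,-0.03],"turn":0},{"gripper":0,"offset":[0,0,-0.03],"turn":0}]}}

```text
t: 6.8
tool_pos: [0.4946, -0.0856, 0.0729]
ee_rot: [0.678, 0.735, 0.0, 0.0]
ft_force: [-0.4, 2.6, 3.9]
width: 0.146
grip_force: 30.0
```

Request:
{"name": "servo_tool", "arguments": {"moves": [{"gripper":0,"offset":[0.2,0.016,0],"turn":0},{"gripper":0,"offset":[0.4,0.033,0],"turn":0},{"gripper":0,"offset":[0.6,0.05,0],"turn":0},{"gripper":0,"offset":[0.8,0.066,0],"turn":0}]}}

```text
t: 7.2
tool_pos: [0.5026, -0.085, 0.0727]
ee_rot: [0.678, 0.735, 0.0, 0.0]
ft_force: [-1.1, 2.0, 5.7]
width: 0.148
grip_force: 30.0
```

Request:
{"name": "servo_tool", "arguments": {"moves": [{"gripper":0,"offset":[0.15,0.012,0],"turn":0},{"gripper":0,"offset":[0.3,0.025,0],"turn":0},{"gripper":0,"offset":[0.4,0.033,0],"turn":0}]}}

```text
t: 7.5
tool_pos: [0.5066, -0.0847, 0.0727]
ee_rot: [0.678, 0.735, 0.0, 0.0]
ft_force: [-0.2, 2.1, 5.3]
width: 0.148
grip_force: 30.0
```

```bash
python3 st.py
```

```text
[-1.8000e-01  1.6300e+00  5.5500e+00  5.0667e+02 -8.4670e+01  7.2730e+01]
bed -46.3 -67.0
```

View pics/last.png

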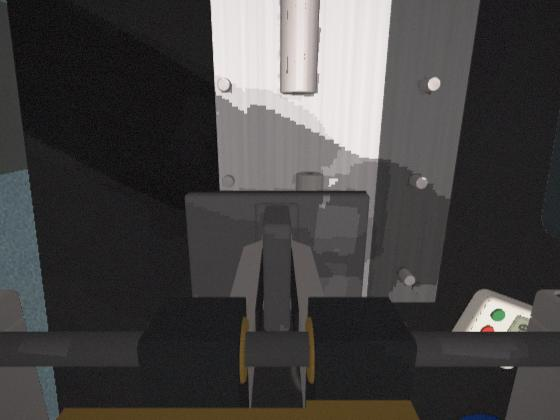

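The wrist view shows the shaft end at (309,180) under the pad, which is centred at 277, so the shaft sits about 20 mm ahead of pad centre and is rolling. The force is steady at about 8 N, so this one seems round. I'll continue.

Request:
{"name": "servo_tool", "arguments": {"moves": [{"gripper":0,"offset":[0.2,0.016,0],"turn":0},{"gripper":0,"offset":[0.4,0.033,0],"turn":0},{"gripper":0,"offset":[0.6,0.05,0],"turn":0},{"gripper":0,"offset":[0.7,0.057,0],"turn":0}]}}

```text
t: 8.05
tool_pos: [0.5136, -0.0841, 0.0727]
ee_rot: [0.678, 0.735, 0.0, 0.0]
ft_force: [-0.5, 0.6, 5.5]
width: 0.143
grip_force: 30.0
```

Request:
{"name": "servo_tool", "arguments": {"moves": [{"gripper":0,"offset":[0.25,0.02,0],"turn":0},{"gripper":0,"offset":[0.5,0.04,0],"turn":0},{"gripper":0,"offset":[0.75,0.06,0],"turn":0},{"gripper":0,"offset":[1,0.08,0],"turn":0}]}}

```text
t: 8.45
tool_pos: [0.5236, -0.0834, 0.0727]
ee_rot: [0.678, 0.735, 0.0, 0.0]
ft_force: [0.3, 1.4, 5.1]
width: 0.15
grip_force: 30.0
```

Request:
{"name": "servo_tool", "arguments": {"moves": [{"gripper":0,"offset":[0.4,0.033,0],"turn":0},{"gripper":0,"offset":[0.8,0.066,0],"turn":0},{"gripper":0,"offset":[1.2,0.1,0],"turn":0},{"gripper":0,"offset":[1.6,0.13,0],"turn":0},{"gripper":0,"offset":[2,0.165,0],"turn":0}]}}

```text
t: 8.95
tool_pos: [0.5436, -0.0819, 0.0728]
ee_rot: [0.678, 0.735, -0.0, 0.0]
ft_force: [-0.8, 0.7, 7.5]
width: 0.15
grip_force: 30.0
```

Request:
{"name": "servo_tool", "arguments": {"moves": [{"gripper":0,"offset":[0.4,0.033,0],"turn":0},{"gripper":0,"offset":[0.8,0.066,0],"turn":0},{"gripper":0,"offset":[1.2,0.1,0],"turn":0},{"gripper":0,"offset":[1.6,0.13,0],"turn":0},{"gripper":0,"offset":[2,0.165,0],"turn":0}]}}

```text
t: 9.45
tool_pos: [0.5636, -0.0804, 0.0728]
ee_rot: [0.678, 0.735, -0.0, 0.001]
ft_force: [-0.3, -0.4, 5.0]
width: 0.143
grip_force: 30.0
```

Request:
{"name": "servo_tool", "arguments": {"moves": [{"gripper":0,"offset":[0.4,0.033,0],"turn":0},{"gripper":0,"offset":[0.8,0.066,0],"turn":0},{"gripper":0,"offset":[1.2,0.1,0],"turn":0},{"gripper":0,"offset":[1.6,0.13,0],"turn":0},{"gripper":0,"offset":[2,0.165,0],"turn":0}]}}

```text
t: 9.95
tool_pos: [0.5836, -0.0789, 0.0727]
ee_rot: [0.678, 0.735, -0.0, 0.001]
ft_force: [-0.8, -0.0, 4.1]
width: 0.147
grip_force: 30.0
```

Request:
{"name": "servo_tool", "arguments": {"moves": [{"gripper":0,"offset":[0.3,0.025,0],"turn":0},{"gripper":0,"offset":[0.6,0.05,0],"turn":0},{"gripper":0,"offset":[0.9,0.075,0],"turn":0},{"gripper":0,"offset":[1.2,0.1,0],"turn":0},{"gripper":0,"offset":[1.5,0.12,0],"turn":0}]}}

```text
t: 10.45
tool_pos: [0.5985, -0.0778, 0.0727]
ee_rot: [0.678, 0.735, -0.001, 0.001]
ft_force: [-0.5, -1.2, 5.7]
width: 0.147
grip_force: 30.0
```

Request:
{"name": "servo_tool", "arguments": {"moves": [{"gripper":0,"offset":[0.3,0.025,0],"turn":0},{"gripper":0,"offset":[0.6,0.05,0],"turn":0},{"gripper":0,"offset":[0.9,0.075,0],"turn":0}]}}

```text
t: 10.75
tool_pos: [0.6076, -0.0769, 0.0724]
ee_rot: [0.678, 0.735, -0.0, 0.001]
ft_force: [1.3, -1.6, 2.0]
width: 0.145
grip_force: 30.0
```

Request:
{"name": "servo_tool", "arguments": {"moves": [{"gripper":0,"offset":[0.3,0.025,0],"turn":0},{"gripper":0,"offset":[0.6,0.05,0],"turn":0},{"gripper":0,"offset":[0.9,0.075,0],"turn":0}]}}

```text
t: 11.05
tool_pos: [0.6154, -0.0753, 0.0714]
ee_rot: [0.678, 0.735, -0.0, -0.001]
ft_force: [-1.0, -0.7, -0.7]
width: 0.148
grip_force: 30.0
```

Request:
{"name": "servo_tool", "arguments": {"moves": [{"gripper":0,"offset":[0,0,1.5],"turn":0},{"gripper":0,"offset":[0,0,3],"turn":0},{"gripper":0,"offset":[-4,0,3],"turn":0},{"gripper":0,"offset":[-8,2,3],"turn":0},{"gripper":0,"offset":[-11,5,3],"turn":0}]}}

```text
t: 11.55
tool_pos: [0.5046, -0.0258, 0.1034]
ee_rot: [0.679, 0.734, 0.0, 0.0]
ft_force: [0.2, 0.5, -2.7]
width: 0.146
grip_force: 30.0
```

Request:
{"name": "servo_tool", "arguments": {"moves": [{"gripper":0,"offset":[-1,4,0],"turn":0},{"gripper":0,"offset":[-2.3,7.5,0],"turn":0},{"gripper":0,"offset":[-2.3,7.5,0],"turn":0},{"gripper":0,"offset":[-2.3,7.5,-1.5],"turn":0},{"gripper":0,"offset":[-2.3,7.5,-1.5],"turn":0}]}}

```text
t: 12.05
tool_pos: [0.4822, 0.0495, 0.087]
ee_rot: [0.678, 0.735, -0.001, -0.001]
ft_force: [-0.6, -0.3, -3.0]
width: 0.147
grip_force: 30.0
```

```bash
python3 st.py; python3 - <<'E'
from h import *
c=grab('top');i=c['image'][190:290,275:475];cv2.imwrite('pics/t1.png',cv2.resize(i,None,fx=4,fy=4,interpolation=cv2.INTER_CUBIC)[:,:,::-1])
E
```

```text
[-4.0000e-01 -4.8000e-01 -2.6800e+00  4.8279e+02  4.9240e+01  8.7520e+01]
bed -59.1 68.4
```

View pics/t1.png

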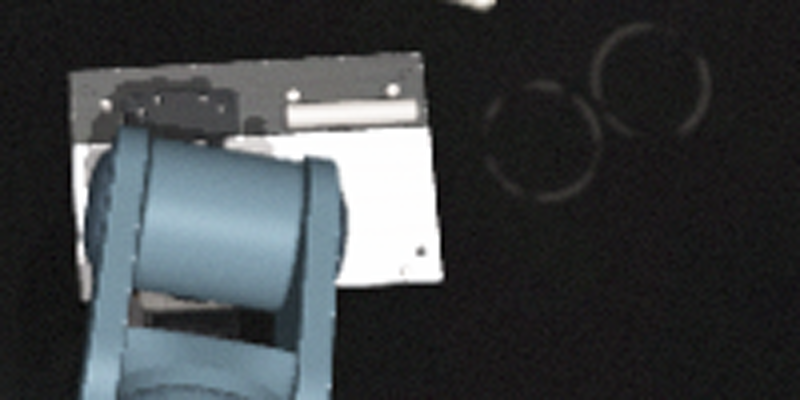

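The top crop shows the first shaft lying in the trough at (353,113), just on the step side of its stop pins. Now the second lane.

Request:
{"name": "servo_tool", "arguments": {"moves": [{"gripper":0,"offset":[0,0,-0.7],"turn":0},{"gripper":0,"offset":[0,0,-1.2],"turn":0},{"gripper":0,"offset":[0,0,-1.35],"turn":0},{"gripper":0,"offset":[0,0,-1.35],"turn":0}]}}

```text
t: 12.65
tool_pos: [0.483, 0.0494, 0.0737]
ee_rot: [0.678, 0.735, -0.0, -0.0]
ft_force: [0.0, -0.5, -2.9]
width: 0.15
grip_force: 30.0
```

Request:
{"name": "servo_tool", "arguments": {"moves": [{"gripper":0,"offset":[0,0,-0.06],"turn":0},{"gripper":0,"offset":[0,0,-0.12],"turn":0},{"gripper":0,"offset":[0,0,-0.12],"turn":0}]}}

```text
t: 12.95
tool_pos: [0.4834, 0.0495, 0.0732]
ee_rot: [0.678, 0.735, 0.0, 0.0]
ft_force: [-1.8, -0.5, 2.4]
width: 0.144
grip_force: 30.0
```

Request:
{"name": "servo_tool", "arguments": {"moves": [{"gripper":0,"offset":[0.2,0.016,0],"turn":0},{"gripper":0,"offset":[0.4,0.033,0],"turn":0},{"gripper":0,"offset":[0.6,0.05,0],"turn":0},{"gripper":0,"offset":[0.8,0.066,0],"turn":0}]}}

```text
t: 13.35
tool_pos: [0.4923, 0.0502, 0.074]
ee_rot: [0.678, 0.735, 0.001, 0.001]
ft_force: [-2.0, 0.5, 8.3]
width: 0.148
grip_force: 30.0
```

It lifts the pad, so this is the oval one. I'll yield along its profile.

Request:
{"name": "servo_tool", "arguments": {"moves": [{"gripper":0,"offset":[0.2,0.016,0.06],"turn":0},{"gripper":0,"offset":[0.4,0.033,0.12],"turn":0},{"gripper":0,"offset":[0.6,0.05,0.17],"turn":0},{"gripper":0,"offset":[0.8,0.066,0.21],"turn":0}]}}

```text
t: 13.75
tool_pos: [0.5002, 0.0508, 0.0758]
ee_rot: [0.678, 0.735, 0.001, 0.001]
ft_force: [-1.2, 0.7, 5.1]
width: 0.148
grip_force: 30.0
```

Request:
{"name": "servo_tool", "arguments": {"moves": [{"gripper":0,"offset":[0.2,0.016,0.04],"turn":0},{"gripper":0,"offset":[0.4,0.033,0.075],"turn":0},{"gripper":0,"offset":[0.6,0.05,0.1],"turn":0},{"gripper":0,"offset":[0.8,0.066,0.12],"turn":0}]}}

```text
t: 14.15
tool_pos: [0.5078, 0.0515, 0.0765]
ee_rot: [0.678, 0.735, 0.0, 0.001]
ft_force: [-1.4, 0.7, 5.6]
width: 0.15
grip_force: 30.0
```

Request:
{"name": "servo_tool", "arguments": {"moves": [{"gripper":0,"offset":[0.2,0.016,0.02],"turn":0},{"gripper":0,"offset":[0.4,0.033,0.03],"turn":0},{"gripper":0,"offset":[0.6,0.05,0.035],"turn":0}]}}

```text
t: 14.45
tool_pos: [0.5137, 0.0519, 0.0767]
ee_rot: [0.678, 0.735, 0.0, 0.0]
ft_force: [0.4, 0.8, 5.6]
width: 0.143
grip_force: 30.0
```

Request:
{"name": "servo_tool", "arguments": {"moves": [{"gripper":0,"offset":[0.2,0.016,0],"turn":0},{"gripper":0,"offset":[0.4,0.033,-0.005],"turn":0},{"gripper":0,"offset":[0.6,0.05,-0.015],"turn":0},{"gripper":0,"offset":[0.8,0.066,-0.03],"turn":0}]}}

```text
t: 14.85
tool_pos: [0.522, 0.0526, 0.0765]
ee_rot: [0.678, 0.735, 0.001, 0.001]
ft_force: [-0.2, 0.5, 5.1]
width: 0.146
grip_force: 30.0
```

Request:
{"name": "servo_tool", "arguments": {"moves": [{"gripper":0,"offset":[0.2,0.016,-0.025],"turn":0},{"gripper":0,"offset":[0.4,0.033,-0.05],"turn":0},{"gripper":0,"offset":[0.6,0.05,-0.085],"turn":0}]}}

```text
t: 15.15
tool_pos: [0.5283, 0.0531, 0.0759]
ee_rot: [0.678, 0.735, 0.001, 0.001]
ft_force: [0.6, 1.2, 6.2]
width: 0.15
grip_force: 30.0
```

Request:
{"name": "servo_tool", "arguments": {"moves": [{"gripper":0,"offset":[0.2,0.016,-0.04],"turn":0},{"gripper":0,"offset":[0.4,0.033,-0.08],"turn":0},{"gripper":0,"offset":[0.6,0.05,-0.12],"turn":0},{"gripper":0,"offset":[0.8,0.066,-0.16],"turn":0}]}}

```text
t: 15.55
tool_pos: [0.5368, 0.0538, 0.0747]
ee_rot: [0.678, 0.735, 0.001, 0.001]
ft_force: [0.9, 0.9, 5.8]
width: 0.146
grip_force: 30.0
```

Request:
{"name": "servo_tool", "arguments": {"moves": [{"gripper":0,"offset":[0.2,0.016,-0.04],"turn":0},{"gripper":0,"offset":[0.4,0.033,-0.07],"turn":0},{"gripper":0,"offset":[0.6,0.05,-0.09],"turn":0}]}}

```text
t: 15.85
tool_pos: [0.5428, 0.0543, 0.0737]
ee_rot: [0.678, 0.735, 0.001, 0.001]
ft_force: [0.8, 0.9, 5.4]
width: 0.147
grip_force: 30.0
```

Request:
{"name": "servo_tool", "arguments": {"moves": [{"gripper":0,"offset":[0.2,0.016,-0.015],"turn":0},{"gripper":0,"offset":[0.4,0.033,-0.025],"turn":0},{"gripper":0,"offset":[0.6,0.05,-0.025],"turn":0},{"gripper":0,"offset":[0.8,0.066,-0.02],"turn":0}]}}

```text
t: 16.25
tool_pos: [0.5483, 0.0547, 0.0724]
ee_rot: [0.678, 0.735, -0.001, -0.001]
ft_force: [-3.7, -1.0, 8.5]
width: 0.147
grip_force: 30.0
```

Request:
{"name": "servo_tool", "arguments": {"moves": [{"gripper":0,"offset":[0.2,0.016,0.02],"turn":0},{"gripper":0,"offset":[0.4,0.033,0.05],"turn":0},{"gripper":0,"offset":[0.6,0.05,0.085],"turn":0}]}}

```text
t: 16.55
tool_pos: [0.5543, 0.0553, 0.0735]
ee_rot: [0.678, 0.735, -0.001, -0.001]
ft_force: [-3.6, -0.5, 9.7]
width: 0.146
grip_force: 30.0
```

Request:
{"name": "servo_tool", "arguments": {"moves": [{"gripper":0,"offset":[0,0,0.06],"turn":0},{"gripper":0,"offset":[0.2,0.016,0.1],"turn":0},{"gripper":0,"offset":[0.4,0.033,0.15],"turn":0}]}}

```text
t: 16.85
tool_pos: [0.5582, 0.0556, 0.0747]
ee_rot: [0.678, 0.735, -0.001, -0.001]
ft_force: [-1.8, 0.0, 6.6]
width: 0.145
grip_force: 30.0
```

Request:
{"name": "servo_tool", "arguments": {"moves": [{"gripper":0,"offset":[0.2,0.016,0.045],"turn":0},{"gripper":0,"offset":[0.4,0.033,0.09],"turn":0},{"gripper":0,"offset":[0.6,0.05,0.13],"turn":0},{"gripper":0,"offset":[0.8,0.066,0.16],"turn":0}]}}

```text
t: 17.25
tool_pos: [0.5663, 0.0562, 0.076]
ee_rot: [0.678, 0.735, -0.001, -0.001]
ft_force: [-1.0, -0.1, 5.9]
width: 0.147
grip_force: 30.0
```

Request:
{"name": "servo_tool", "arguments": {"moves": [{"gripper":0,"offset":[0.2,0.016,0.02],"turn":0},{"gripper":0,"offset":[0.4,0.033,0.04],"turn":0},{"gripper":0,"offset":[0.6,0.05,0.05],"turn":0}]}}

```text
t: 17.55
tool_pos: [0.5727, 0.0568, 0.0766]
ee_rot: [0.678, 0.735, -0.001, -0.0]
ft_force: [-0.4, -1.3, 5.2]
width: 0.145
grip_force: 30.0
```

Request:
{"name": "servo_tool", "arguments": {"moves": [{"gripper":0,"offset":[0.2,0.016,0.01],"turn":0},{"gripper":0,"offset":[0.4,0.033,0.015],"turn":0},{"gripper":0,"offset":[0.6,0.05,0.015],"turn":0},{"gripper":0,"offset":[0.8,0.066,0.005],"turn":0}]}}

```text
t: 17.95
tool_pos: [0.5813, 0.0575, 0.0769]
ee_rot: [0.678, 0.735, -0.0, 0.0]
ft_force: [0.0, -0.6, 3.8]
width: 0.144
grip_force: 30.0
```

Request:
{"name": "servo_tool", "arguments": {"moves": [{"gripper":0,"offset":[0.2,0.016,-0.015],"turn":0},{"gripper":0,"offset":[0.4,0.033,-0.03],"turn":0},{"gripper":0,"offset":[0.6,0.05,-0.055],"turn":0}]}}

```text
t: 18.25
tool_pos: [0.5874, 0.058, 0.0766]
ee_rot: [0.678, 0.735, 0.0, 0.0]
ft_force: [-0.4, -1.5, 4.2]
width: 0.145
grip_force: 30.0
```

Request:
{"name": "servo_tool", "arguments": {"moves": [{"gripper":0,"offset":[0.2,0.016,-0.03],"turn":0},{"gripper":0,"offset":[0.4,0.033,-0.065],"turn":0},{"gripper":0,"offset":[0.6,0.05,-0.1],"turn":0}]}}

```text
t: 18.55
tool_pos: [0.5937, 0.0585, 0.0759]
ee_rot: [0.678, 0.735, 0.0, 0.001]
ft_force: [0.3, -1.7, 5.0]
width: 0.144
grip_force: 30.0
```

Request:
{"name": "servo_tool", "arguments": {"moves": [{"gripper":0,"offset":[0.2,0.016,-0.04],"turn":0},{"gripper":0,"offset":[0.4,0.033,-0.08],"turn":0},{"gripper":0,"offset":[0.6,0.05,-0.12],"turn":0}]}}

```text
t: 18.85
tool_pos: [0.6001, 0.059, 0.0747]
ee_rot: [0.678, 0.735, 0.001, 0.001]
ft_force: [1.6, -1.8, 4.6]
width: 0.148
grip_force: 30.0
```

Request:
{"name": "servo_tool", "arguments": {"moves": [{"gripper":0,"offset":[0.2,0.016,-0.04],"turn":0},{"gripper":0,"offset":[0.4,0.033,-0.08],"turn":0},{"gripper":0,"offset":[0.6,0.05,-0.11],"turn":0}]}}

```text
t: 19.15
tool_pos: [0.6035, 0.06, 0.0718]
ee_rot: [0.678, 0.735, -0.001, -0.002]
ft_force: [-2.6, -0.8, 3.4]
width: 0.146
grip_force: 30.0
```

Request:
{"name": "servo_tool", "arguments": {"moves": [{"gripper":0,"offset":[0.2,0.016,0],"turn":0},{"gripper":0,"offset":[0.4,0.033,0.02],"turn":0},{"gripper":0,"offset":[0.6,0.05,0.04],"turn":0}]}}

```text
t: 19.45
tool_pos: [0.6105, 0.0604, 0.0724]
ee_rot: [0.678, 0.735, -0.0, -0.001]
ft_force: [0.7, -0.3, -3.4]
width: 0.144
grip_force: 30.0
```

```bash
python3 st.py
```

```text
[ 1.100e-01 -8.000e-02 -2.660e+00  6.107e+02  6.035e+01  7.253e+01]
bed 69.3 69.0
```

View pics/last.png

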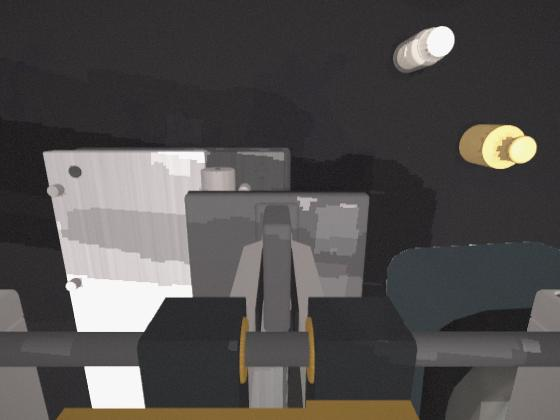

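The second shaft's end at (218,180) lies between the step and the stop pin at (244,187), so it's in the trough, and the pad is free. I'll put the pad back on the worktop where it came from.

Request:
{"name": "servo_tool", "arguments": {"moves": [{"gripper":0,"offset":[0,0,1.5],"turn":0},{"gripper":0,"offset":[-1,0,3],"turn":0},{"gripper":0,"offset":[-3.5,-3,4],"turn":0},{"gripper":0,"offset":[-6,-7,4],"turn":0},{"gripper":0,"offset":[-9,-11,4],"turn":0}]}}

```text
t: 20.1
tool_pos: [0.5212, -0.051, 0.1153]
ee_rot: [0.677, 0.736, 0.001, 0.002]
ft_force: [1.0, -0.2, -2.3]
width: 0.148
grip_force: 30.0
```

Request:
{"name": "servo_tool", "arguments": {"moves": [{"gripper":0,"offset":[0,-4.8,0],"turn":0},{"gripper":0,"offset":[0,-9.6,0],"turn":0},{"gripper":0,"offset":[0,-14.4,0],"turn":0},{"gripper":0,"offset":[0,-19.2,0],"turn":0},{"gripper":0,"offset":[0,-24,0],"turn":0}]}}

```text
t: 20.6
tool_pos: [0.521, -0.2921, 0.1149]
ee_rot: [0.678, 0.735, 0.0, 0.001]
ft_force: [0.3, -0.0, -2.4]
width: 0.147
grip_force: 30.0
```

Request:
{"name": "servo_tool", "arguments": {"moves": [{"gripper":0,"offset":[0,-2,0],"turn":0},{"gripper":0,"offset":[0,-2,-3],"turn":0},{"gripper":0,"offset":[0,-2,-6],"turn":0},{"gripper":0,"offset":[0,-2,-8],"turn":0},{"gripper":0,"offset":[0,-2,-8],"turn":0}]}}

```text
t: 21.1
tool_pos: [0.5191, -0.3077, 0.0307]
ee_rot: [0.678, 0.735, 0.0, -0.003]
ft_force: [-1.1, 0.3, -2.3]
width: 0.147
grip_force: 30.0
```

Request:
{"name": "servo_tool", "arguments": {"moves": [{"gripper":0,"offset":[0,0,-0.5],"turn":0},{"gripper":0,"offset":[0,0,-1],"turn":0},{"gripper":0,"offset":[0,0,-1.2],"turn":0},{"gripper":0,"offset":[0,0,-1.3],"turn":0},{"gripper":0,"offset":[0,0,-1.3],"turn":0}]}}

```text
t: 21.6
tool_pos: [0.5212, -0.31, 0.0209]
ee_rot: [0.678, 0.735, 0.0, 0.0]
ft_force: [1.0, -0.3, -1.8]
width: 0.147
grip_force: 30.0
```

Request:
{"name": "servo_tool", "arguments": {"moves": [{"gripper":0,"offset":[0,0,-0.05],"turn":0},{"gripper":0,"offset":[0,0,-0.05],"turn":0}]}}

```text
t: 21.8
tool_pos: [0.5211, -0.31, 0.0202]
ee_rot: [0.678, 0.735, -0.0, 0.0]
ft_force: [0.3, 0.5, -3.0]
width: 0.149
grip_force: 30.0
```

Request:
{"name": "servo_tool", "arguments": {"moves": [{"gripper":0,"offset":[0,0,-0.07],"turn":0},{"gripper":0,"offset":[0,0,-0.07],"turn":0}]}}

```text
t: 22.0
tool_pos: [0.5212, -0.31, 0.0195]
ee_rot: [0.678, 0.735, 0.0, 0.0]
ft_force: [-0.6, -0.4, -0.3]
width: 0.147
grip_force: 30.0
```

Request:
{"name": "servo_tool", "arguments": {"moves": [{"gripper":0,"offset":[0,0,-0.05],"turn":0},{"gripper":0,"offset":[0,0,-0.05],"turn":0}]}}

```text
t: 22.2
tool_pos: [0.5212, -0.31, 0.0195]
ee_rot: [0.678, 0.735, -0.0, 0.0]
ft_force: [-2.1, 2.3, 4.3]
width: 0.142
grip_force: 30.0
```

Request:
{"name": "servo_tool", "arguments": {"moves": [{"gripper":0.4,"offset":[0,0,0.05],"turn":0},{"gripper":0.5,"offset":[0,0,0.05],"turn":0},{"gripper":0.5,"offset":[0,0,0.05],"turn":0},{"gripper":0.5,"offset":[0,0,1],"turn":0},{"gripper":0.5,"offset":[0,0,4],"turn":0}]}}

```text
t: 22.7
tool_pos: [0.519, -0.3083, 0.0565]
ee_rot: [0.678, 0.735, -0.0, -0.003]
ft_force: [0.9, 0.1, 0.2]
width: 0.492
grip_force: 0.0
```

Request:
{"name": "servo_tool", "arguments": {"moves": [{"gripper":0.5,"offset":[0,0,4.5],"turn":0},{"gripper":0.5,"offset":[0,0,9],"turn":0},{"gripper":0.5,"offset":[0,4,12],"turn":0},{"gripper":0.5,"offset":[0,8.5,14],"turn":0},{"gripper":0.5,"offset":[0,13,14],"turn":0}]}}

```text
t: 23.2
tool_pos: [0.5229, -0.1799, 0.2038]
ee_rot: [0.678, 0.735, 0.001, 0.004]
ft_force: [-0.1, 0.1, 0.1]
width: 0.5
grip_force: 0.0
```

Request:
{"name": "servo_tool", "arguments": {"moves": [{"gripper":0.5,"offset":[1,4.7,0],"turn":0},{"gripper":0.5,"offset":[2,9.4,0],"turn":0},{"gripper":0.5,"offset":[3,14.1,0],"turn":0},{"gripper":0.5,"offset":[3,14.1,0],"turn":0}]}}

```text
t: 23.6
tool_pos: [0.5514, -0.0343, 0.1996]
ee_rot: [0.675, 0.738, 0.001, 0.0]
ft_force: [0.6, -0.4, 0.0]
width: 0.499
grip_force: 0.0
```

```bash
python3 - <<'E'
from h import *
c=grab('wrist');t=grab('top'); print(c['s']['tool_pos'],c['s']['ft_force'])
np.savez('w3.npz',Rw=c['Rw'],o=c['o'],mtx=c['mtx'],image=c['image'])
cv2.imwrite('pics/w3.png',np.hstack([c['image'][:,:],cv2.resize(t['image'][190:290,400:480],(240,300))[ :, :] if 0 else cv2.copyMakeBorder(cv2.resize(t['image'][200:290,410:482],(240,300)),0,120,0,0,0)])[:,:,::-1])
E
```

```text
[ 0.55144579 -0.03432455  0.19961885] [ 0.6095981  -0.38116714  0.02821761]
```

View pics/w3.png

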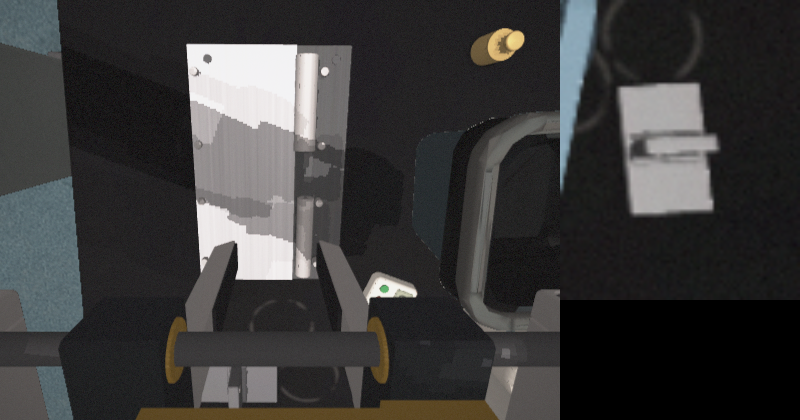

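Both shafts lie in the trough: the oval from (307,54) to (306,150), the true one from (304,198) to (303,277). The pad is flat on the bare top. Next I'll locate the oval's middle and recheck the tray.

```bash
python3 - <<'E'
from h import *
c=dict(np.load('w3.npz'))
for u,v in((307,54),(306,150)):print(ray(c,u,v,.045)[:3]*1000)
a,b=ray(c,307,54,.045),ray(c,306,150,.045);m=(a+b)/2*1000;d=m[:2]-[547.3,-14.1];th=np.radians(4.7);print(m,np.linalg.norm(a-b),d@[np.cos(th),np.sin(th)],d@[-np.sin(th),np.cos(th)])
t=grab('top');g=cv2.cvtColor(t['image'],cv2.COLOR_RGB2GRAY);rect(t,g>120,(185,215,265,285),.028,'tray')
E
```

```text
[568.13197114 103.65079326  45.        ]
[577.2289124  14.5044769  45.       ]
[572.68044177  59.07763508  45.        ] 0.08960926325129882 31.291163442951806 70.85193145660254
tray ctr [492.7 305.5] [(121.9, -5.4), (142.8, 84.6)]
```

Request:
{"name": "servo_tool", "arguments": {"moves": [{"gripper":0.5,"offset":[1,4.5,0],"turn":0},{"gripper":0.5,"offset":[2.1,9.3,0],"turn":0},{"gripper":0.5,"offset":[2.1,9.3,-3],"turn":0},{"gripper":0.5,"offset":[2.1,9.3,-7],"turn":0},{"gripper":0.5,"offset":[2.1,9.3,-11],"turn":0}]}}

```text
t: 24.25
tool_pos: [0.5728, 0.0525, 0.0884]
ee_rot: [0.678, 0.735, 0.001, 0.001]
ft_force: [1.1, -0.5, 0.1]
width: 0.505
grip_force: 0.0
```

Request:
{"name": "servo_tool", "arguments": {"moves": [{"gripper":0.5,"offset":[0,0,-2.5],"turn":0},{"gripper":0.5,"offset":[0,0,-4],"turn":0},{"gripper":0.5,"offset":[0,0,-4],"turn":0}]}}

```text
t: 24.55
tool_pos: [0.5707, 0.0528, 0.0469]
ee_rot: [0.678, 0.735, -0.001, -0.002]
ft_force: [1.0, 0.4, 0.6]
width: 0.499
grip_force: 0.0
```

Request:
{"name": "servo_tool", "arguments": {"moves": [{"gripper":0.5,"offset":[0.1,0.6,-0.4],"turn":0},{"gripper":0.5,"offset":[0.1,0.6,-0.7],"turn":0},{"gripper":0.5,"offset":[0.1,0.6,-0.7],"turn":0}]}}

```text
t: 24.85
tool_pos: [0.5738, 0.0602, 0.0427]
ee_rot: [0.678, 0.736, 0.0, 0.001]
ft_force: [-0.5, 0.0, -0.0]
width: 0.501
grip_force: 0.0
```

Request:
{"name": "servo_tool", "arguments": {"moves": [{"gripper":0.3,"offset":[0,0,0],"turn":0},{"gripper":0,"offset":[0,0,0],"turn":0},{"gripper":0,"offset":[0,0,0],"turn":0},{"gripper":0,"offset":[0,0,0],"turn":0}]}}

```text
t: 25.25
tool_pos: [0.573, 0.0601, 0.042]
ee_rot: [0.678, 0.735, -0.0, -0.0]
ft_force: [-0.3, -0.3, 1.9]
width: 0.226
grip_force: 30.0
```

Request:
{"name": "servo_tool", "arguments": {"moves": [{"gripper":0.5,"offset":[0,0,0],"turn":0},{"gripper":0.5,"offset":[0,0,0],"turn":0},{"gripper":0.5,"offset":[0,0,-0.15],"turn":0},{"gripper":0.5,"offset":[0,0,-0.3],"turn":0}]}}

```text
t: 25.65
tool_pos: [0.573, 0.0601, 0.0387]
ee_rot: [0.678, 0.735, 0.0, 0.0]
ft_force: [0.0, 1.0, -0.2]
width: 0.49
grip_force: 0.0
```

Request:
{"name": "servo_tool", "arguments": {"moves": [{"gripper":0.3,"offset":[0,0,0],"turn":0},{"gripper":0,"offset":[0,0,0],"turn":0},{"gripper":0,"offset":[0,0,0],"turn":0},{"gripper":0,"offset":[0,0,0],"turn":0}]}}

```text
t: 26.05
tool_pos: [0.5731, 0.0601, 0.0389]
ee_rot: [0.678, 0.735, 0.0, 0.0]
ft_force: [-0.2, 1.3, -0.5]
width: 0.224
grip_force: 30.0
```

Request:
{"name": "servo_tool", "arguments": {"moves": [{"gripper":0,"offset":[0,0,1],"turn":0},{"gripper":0,"offset":[0,0,3],"turn":0},{"gripper":0,"offset":[0,0,5.5],"turn":0},{"gripper":0,"offset":[0,0,8],"turn":0},{"gripper":0,"offset":[0,0,8],"turn":0}]}}

```text
t: 26.55
tool_pos: [0.5758, 0.0599, 0.1232]
ee_rot: [0.678, 0.735, 0.002, 0.003]
ft_force: [0.5, 0.3, -0.9]
width: 0.224
grip_force: 30.0
```

Request:
{"name": "servo_tool", "arguments": {"moves": [{"gripper":0,"offset":[-1.5,4.5,0],"turn":-2},{"gripper":0,"offset":[-3,9,0],"turn":-4},{"gripper":0,"offset":[-4.5,13.5,0],"turn":-6},{"gripper":0,"offset":[-6,18,0],"turn":-8},{"gripper":0,"offset":[-7.3,22,0],"turn":-10}]}}

```text
t: 27.05
tool_pos: [0.4982, 0.2817, 0.1174]
ee_rot: [0.74, 0.673, -0.001, -0.0]
ft_force: [1.2, -0.4, -2.2]
width: 0.227
grip_force: 30.0
```

Request:
{"name": "servo_tool", "arguments": {"moves": [{"gripper":0,"offset":[-0.7,2.6,0],"turn":0},{"gripper":0,"offset":[-0.7,2.6,0],"turn":0},{"gripper":0,"offset":[-0.7,2.6,-3],"turn":0},{"gripper":0,"offset":[-0.7,2.6,-6],"turn":0},{"gripper":0,"offset":[-0.7,2.6,-6],"turn":0}]}}

```text
t: 27.55
tool_pos: [0.4892, 0.3037, 0.0535]
ee_rot: [0.739, 0.673, -0.005, -0.002]
ft_force: [-0.2, -0.4, -1.8]
width: 0.227
grip_force: 30.0
```

```bash
python3 st.py
```

```text
[ 5.2000e-01 -2.0000e-02 -1.4900e+00  4.9095e+02  3.0444e+02  5.5930e+01]
bed -30.1 322.1
```

View pics/last.png

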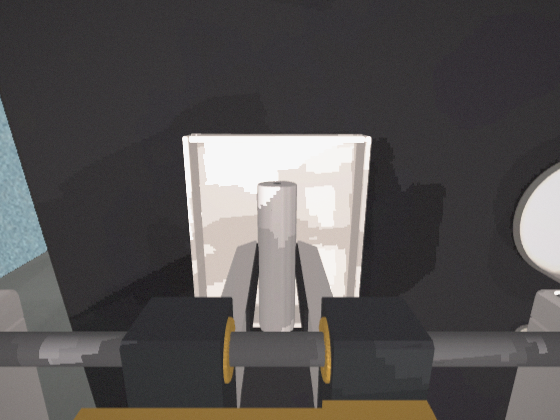

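The wrist view shows the shaft at (278,255), centred and aligned over the tray, whose walls are at 190 and 365. I'll lower it now.

Request:
{"name": "servo_tool", "arguments": {"moves": [{"gripper":0,"offset":[0,0,-1.5],"turn":0},{"gripper":0,"offset":[0,0,-3],"turn":0},{"gripper":0,"offset":[0,0,-4],"turn":0},{"gripper":0,"offset":[0,0,-4.4],"turn":0},{"gripper":0,"offset":[0,0,-4.4],"turn":0}]}}

```text
t: 28.2
tool_pos: [0.4923, 0.3058, 0.0137]
ee_rot: [0.739, 0.674, -0.001, -0.0]
ft_force: [-0.3, -0.2, -1.3]
width: 0.226
grip_force: 30.0
```

Request:
{"name": "servo_tool", "arguments": {"moves": [{"gripper":0,"offset":[0,0,-0.1],"turn":0},{"gripper":0,"offset":[0,0,-0.2],"turn":0},{"gripper":0,"offset":[0,0,-0.2],"turn":0}]}}

```text
t: 28.5
tool_pos: [0.4933, 0.3062, 0.0132]
ee_rot: [0.739, 0.674, 0.0, 0.0]
ft_force: [0.4, 0.5, -0.3]
width: 0.225
grip_force: 30.0
```

Request:
{"name": "servo_tool", "arguments": {"moves": [{"gripper":0,"offset":[0,0,-0.1],"turn":0},{"gripper":0,"offset":[0,0,-0.15],"turn":0},{"gripper":0,"offset":[0,0,-0.15],"turn":0}]}}

```text
t: 28.8
tool_pos: [0.493, 0.3061, 0.0113]
ee_rot: [0.739, 0.674, -0.0, -0.0]
ft_force: [-0.2, -0.7, -2.1]
width: 0.223
grip_force: 30.0
```

Request:
{"name": "servo_tool", "arguments": {"moves": [{"gripper":0,"offset":[0,0,-0.1],"turn":0},{"gripper":0,"offset":[0,0,-0.1],"turn":0}]}}

```text
t: 29.0
tool_pos: [0.4929, 0.306, 0.0101]
ee_rot: [0.739, 0.674, -0.0, -0.0]
ft_force: [-0.8, 0.5, -1.8]
width: 0.226
grip_force: 30.0
```

Request:
{"name": "servo_tool", "arguments": {"moves": [{"gripper":0,"offset":[0,0,-0.06],"turn":0},{"gripper":0,"offset":[0,0,-0.06],"turn":0}]}}

```text
t: 29.2
tool_pos: [0.493, 0.3061, 0.0096]
ee_rot: [0.739, 0.674, -0.0, -0.0]
ft_force: [0.6, 0.2, -1.5]
width: 0.226
grip_force: 30.0
```

Request:
{"name": "servo_tool", "arguments": {"moves": [{"gripper":0,"offset":[0,0,-0.05],"turn":0},{"gripper":0,"offset":[0,0,-0.05],"turn":0}]}}

```text
t: 29.4
tool_pos: [0.493, 0.3061, 0.0091]
ee_rot: [0.739, 0.673, -0.0, -0.0]
ft_force: [-0.3, 0.9, -0.6]
width: 0.223
grip_force: 30.0
```

Request:
{"name": "servo_tool", "arguments": {"moves": [{"gripper":0.35,"offset":[0,0,-0.03],"turn":0},{"gripper":0.45,"offset":[0,0,-0.03],"turn":0},{"gripper":0.5,"offset":[0,0,-0.03],"turn":0},{"gripper":0.5,"offset":[0,0,1],"turn":0},{"gripper":0.5,"offset":[0,0,4],"turn":0}]}}

```text
t: 29.9
tool_pos: [0.4908, 0.3052, 0.0475]
ee_rot: [0.739, 0.673, -0.003, -0.001]
ft_force: [0.8, 0.2, -0.5]
width: 0.496
grip_force: 0.0
```

Request:
{"name": "servo_tool", "arguments": {"moves": [{"gripper":0.5,"offset":[0,0,4.5],"turn":0},{"gripper":0.5,"offset":[0,0,9],"turn":0},{"gripper":0.5,"offset":[-1,3,13],"turn":0},{"gripper":0.5,"offset":[-3,7,15],"turn":0},{"gripper":0.5,"offset":[-5,11,15],"turn":0}]}}

```text
t: 30.4
tool_pos: [0.4448, 0.4185, 0.2056]
ee_rot: [0.74, 0.673, 0.005, 0.001]
ft_force: [-0.5, 0.4, 0.6]
width: 0.503
grip_force: 0.0
```

Request:
{"name": "servo_tool", "arguments": {"moves": [{"gripper":0.5,"offset":[-2,4,0],"turn":0},{"gripper":0.5,"offset":[-4,8,0],"turn":0},{"gripper":0.5,"offset":[-6,12,0],"turn":0},{"gripper":0.5,"offset":[-6,12,0],"turn":0}]}}

```text
t: 30.8
tool_pos: [0.3801, 0.5398, 0.2001]
ee_rot: [0.737, 0.676, 0.001, -0.001]
ft_force: [-0.1, -0.3, 0.0]
width: 0.503
grip_force: 0.0
```

```bash
python3 - <<'E'
from h import *
t=grab('top');print(t['s']['tool_pos'],t['s']['dq'].round(2));cv2.imwrite('pics/end.png',cv2.resize(t['image'][150:290,185:475],None,fx=2.7,fy=2.7,interpolation=cv2.INTER_CUBIC)[:,:,::-1])
E
```

```text
[0.38014452 0.53984429 0.20012199] [-0.07 -0.03  0.04 -0.04  0.01 -0.04]
```

View pics/end.png

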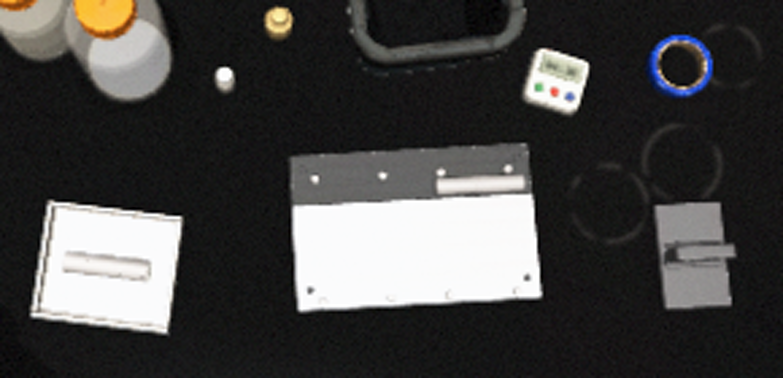

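The final view shows the oval shaft in the tray at (107,265), the true one in the trough at (480,184) and the pad flat on the worktop at (692,255). The bystanders haven't moved.

```bash
python3 -c "
from plant import ctrl
print(ctrl.hand_in())"
```

```text
the job is handed in; nothing more can be done
None
```

Job handed in: both shafts were rolled into the trough with pad force readings of at most about 12 N; the out-of-round one (left lane, +y) now lies in the tray, the true one lies in the trough, and the pad is flat on the bare worktop.

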